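# Slide a turned round board onto the narrow finishing stand

### The arm

A 6-joint arm with a two-finger parallel gripper is mounted at the origin on the work surface. World frame = base frame: x ahead of the robot, y to its left, z up, the work surface at z = 0. Lengths are in m, angles in rad, forces in N, time in s.
With the tool pointing down it reaches from about 0.325 to 0.775 m from the base axis. Payload 5.5 kg.
Tool frame: the origin (TCP) lies between the finger pads; the fingertips stand 8 mm ahead of it and the grasp point (between the pads) lies 11 mm behind it (tcp_to_tips is the distance from the TCP to the fingertips, in m); z points along the fingers, y is the line along which they close (so a half turn about z gives the same grasp; the last joint's range is limited). The gripper opens to 88 mm and grips with 3 to 60 N. Pads are 20 mm wide; open, the fingers measure 115 mm over their backs; the gripper's body (75 mm by 178 mm) begins 61 mm behind the grasp point.
Start: joints at [-1.376, 0.091, 1.231, -0, 1.82, -0.057], TCP at [0.149, -0.581, 0.231] pointing down, gripper open.
Joint ranges: [-2.87, 2.87], [-0.86, 2.18], [0.17, 2.46], [-1.51, 4.65], [0.06, 2.69], [-2.65, 2.65]. Speed limits (rad/s): [2.57, 2.57, 3.01, 3.14, 3.14, 3.14].

### API

Orientations are given as a unit quaternion [w, x, y, z].
In Python, from bench import * gives the robot as it stands. Calls block until the motion is done:
- move_to(position, orientation): joint-space move of the TCP to a pose.
- move_l(position, speed=0.15, orientation=None): straight line of the TCP; orientation=None keeps the orientation; speed is the mean speed in m/s.
- movej(angles): joint-space move.
- gripper_open() and close(): open the fingers fully, or close them until they stop; the grip force is fixed at half the most.
- hold(seconds).
- inverse_kinematics(position, orientation): joint angles nearest the present ones, or None.
- state(): the state.
- get_image(name): name is "side" or "top" or "wrist"; returns a dict with "frame" (480x640x3 uint8, blue, green, red), "depth" (480x640 float32, m along the optical axis (not along the pixel's ray), 0 where there is no reading), "camera_matrix" (3x3 intrinsics, pixels), "k1" (the pictures are not rectified: a ray, as slopes to the right and down, at radius r is drawn at 1 + k1 r^2 times it, then the intrinsics apply), "view" (4x4, takes a point from world to camera coordinates). Camera axes: x right, y up, looking along -z (the intrinsics and any distortion apply to the point x, -y, -z); pixel columns grow to the right and rows downward; lengths in m; the calibration is good to about 2 mm. A picture is of the moment at which its call begins.
A pose or a line that the arm cannot do raises IKError and nothing moves.
- job_done(): hands the job in; it is judged then, once.
The state is a dict: "time": time; "joint_pos": joint angles; "dq": joint speeds; "joint_torque": joint torques, N m; "ee_pos": TCP position; "ee_rot": TCP orientation; "ft_force": force on the tool from outside, world axes, zero at the start; "moment": the same for the moment, N m; "finger_gap": finger opening in m; "finger_force": force on a finger pad.
Only numpy, scipy, OpenCV 4.12 (cv2) and the standard library are available. Lean on these libraries where they do the work, as an engineer would, in place of code of your own. Each camera call takes 0.05 s, during which the arm holds its last target. There are 200 camera calls.

### The job

Slide the round wooden board across the plywood platform and over the gap onto the small round head of the finishing stand, so that it rests level and centred on the stand alone, clear of the platform, with its rim free all round for oiling. Slide it, do not lift it or let it fall, and leave the other things where they are.

Things in the scene. Friction and masses are not known exactly. Their poses are not given: they have to be found in the camera images.
- board: The round wooden board: a plain flat turned disc, 130 mm in diameter and 26 mm thick with an upright rim, too wide to grasp across, about 0.13 to 0.25 kg, flat underneath. At the start it lies flat and wholly on the platform. Origin: centre of its underside; z up through its upper face.
- platform: Low fixed plywood platform, 320 mm along its own x, 200 mm along its own y, its smooth flat top 60 mm above the table. Origin: under its centre, at table height; its yaw tells how it stands. The stand is beyond its long -y edge, which is 100 mm from the origin.
- stand: Finishing stand, fixed: steel foot 104 mm across, thin post, flat round wooden head 50 mm across, its top 58 mm above the table (2 mm below the platform's top). Its axis is 78 to 86 mm beyond the platform's -y edge: an open gap of 53 to 61 mm, which the board (radius 65 mm) bridges when slid straight across. Origin: on its axis at table height.
- wax_tin: Small steel tin, 42 mm across, 35 mm high, standing on the platform near one end. Bystander. Origin: centre of its underside.
- sanding_block: Cork block 30 x 75 x 26 mm lying on the platform near its other end. Bystander. Origin: centre of its underside.
- coaster: Small wooden disc, 84 mm across, 12 mm thick, flat on the table to one side of the stand (smaller and thinner than the board). Bystander. Origin: centre of its underside.
- chuck_ring: Stepped steel chuck part, 70 mm across, 38 mm high, on the table to the other side of the stand. Bystander. Origin: centre of its underside.
- finial: Turned wooden finial, 44 mm across the foot, 95 mm high, standing on the table. Bystander. Origin: centre of its underside.
- gouge: Turning gouge, 375 mm long, 30 mm thick, lying on the table along its own x. Bystander. Origin: on the table side under the handle, 125 mm from the handle's end.
- mallet: Wooden carver's mallet standing on its 72 mm wide head, 200 mm high. Bystander. Origin: centre of its underside.
There are look-alikes about, which are no part of the job. There is more than one size of the board; the one meant has the size given above. Leave any blue look-alike of the stand alone.

How it is judged:
At the end, for the whole second after the job is handed in: The board rests still on the head of the stand alone: its centre within 13 mm of the stand's axis (horizontally), its underside 55 to 61 mm above the table, its face within 0.04 rad of level, not touching the platform (horizontal distance between board and stand below 0.013 m and height (world z) of board between 0.055 and 0.061 m and angle between board's own z axis and vertical below 0.04 rad and contact force between board and stand above 0.5 N and contact force between board and platform below 0.05 N and linear speed of board below 0.01 m/s and angular speed of board below 0.05 rad/s).
It fails at once if the board is lifted: its centre rises more than 12 mm above the platform's top (height (world z) of board above 0.072 m).
It fails at once if the board falls: its centre drops below 45 mm above the table, or it tips more than 0.3 rad (height (world z) of board below 0.045 m or angle between board's own z axis and vertical above 0.3 rad).
It fails at once if a bystander (tin, cork block, coaster, chuck part, finial, gouge or mallet) is moved more than 25 mm (distance of any of wax_tin, sanding_block, coaster, chuck_ring, finial, gouge, mallet from where it was at the start of the episode above 0.025 m).
It also fails if it takes over 40 s, if anything falls off the work surface, if the arm or the gripper's body presses on something with over 40 N, if the wrist force passes 120 N, or if a joint passes its speed limit or range.

## Working session

There is one attempt and no reset: what is moved stays moved. The work goes in short steps, each a Python script; the robot and the scene stay as the last script left them, time stands still between calls to the robot, and variables do not carry over. Pictures are saved under pics/ and viewed, at most 10 in all, crops included, and the job is handed in when it is done.

```bash
mkdir -p pics; ls; cat > h.py <<'E'
from bench import *
import numpy as np, cv2
def ray(im,uv):
    K=np.array(im["camera_matrix"]);k1=im["k1"]
    uv=np.atleast_2d(np.array(uv,float))
    d=cv2.undistortPoints(uv.reshape(-1,1,2),K,np.array([k1,0,0,0,0.])).reshape(-1,2)
    V=np.array(im["view"]);R=V[:3,:3];o=-R.T@V[:3,3]
    return o,(np.c_[d[:,0],-d[:,1],-np.ones(len(d))])@R
def onz(im,uv,z):
    o,d=ray(im,uv); return o+d*((z-o[2])/d[:,2])[:,None]
def cloud(im):
    v,u=np.nonzero(im["depth"]>0)
    o,d=ray(im,np.c_[u,v]); return u,v,o+d*im["depth"][v,u][:,None]
E
python3 - <<'E'
from h import *
for n in ("top","side"):
    im=get_image(n); cv2.imwrite(f"pics/{n}0.png",im["frame"]); np.save(f"{n}0.npy",im,allow_pickle=True)
    print(n,np.array(im["camera_matrix"]).tolist(),im["k1"],np.round(im["view"],3).tolist())
print(state())
E
```

```text
pics
top [[441.958170584833, 0.0, 315.1478740011435], [0.0, 441.958170584833, 239.06475416819777], [0.0, 0.0, 1.0]] 0.0370303600516585 [[-0.012, -1.0, -0.01, 0.024], [0.995, -0.013, 0.102, -0.591], [-0.102, -0.009, 0.995, -1.062], [0.0, 0.0, 0.0, 1.0]]
side [[605.6787398153747, 0.0, 317.0273768491015], [0.0, 605.6787398153747, 241.9015044441422], [0.0, 0.0, 1.0]] -0.1913547522110563 [[0.971, -0.239, 0.0, -0.576], [0.169, 0.688, 0.705, -0.175], [-0.169, -0.685, 0.709, -1.81], [0.0, 0.0, 0.0, 1.0]]
{'time': 0.1, 'joint_pos': array([-1.37574129e+00,  9.17609816e-02,  1.23178591e+00, -3.54134918e-06,
        1.81980089e+00, -5.66931017e-02]), 'dq': array([-0.00019392, -0.00220421, -0.00197118,  0.00153653,  0.00013195,
       -0.00022267]), 'joint_torque': array([ 1.76938756e-03, -4.47856736e+01, -4.07569814e+01,  6.99325791e-02,
        2.85000529e-02, -1.14854652e-04]), 'ee_pos': array([ 0.14940876, -0.58082957,  0.22962192]), 'ee_rot': array([-8.75348133e-04,  9.92087986e-01,  1.25541458e-01, -6.23747893e-05]), 'ft_force': array([-1.23482671,  0.1461211 ,  0.31746901]), 'moment': array([ 0.03992358, -0.0275578 ,  0.01296146]), 'finger_force': 0.0, 'finger_gap': 0.08774437015268445}
```

View pics/top0.png

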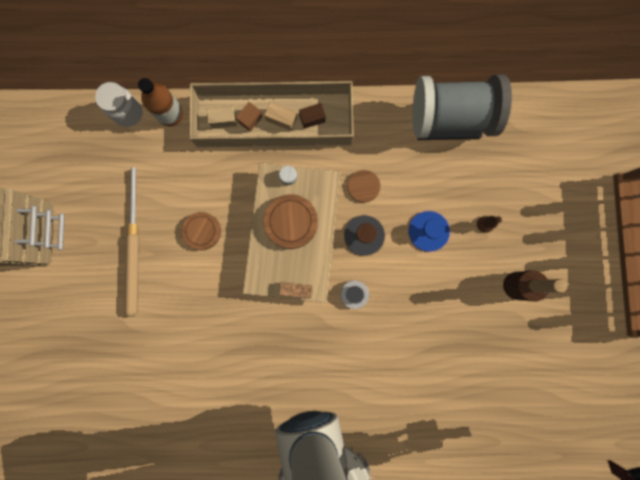

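View pics/side0.png

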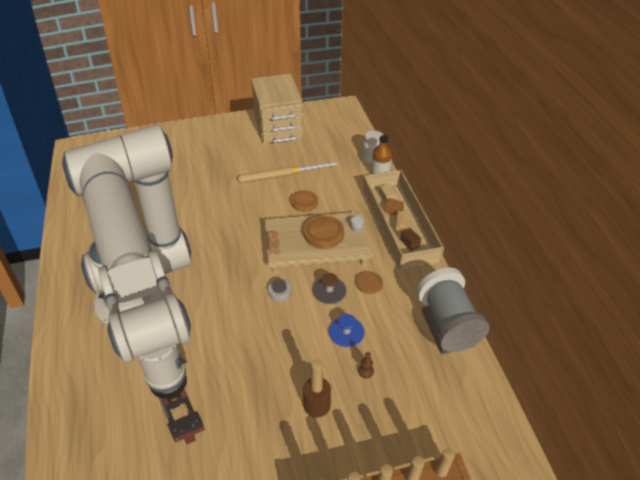

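The top view shows these:
- **Discs:** a large one on the platform at (291,222), a small one on the table at (200,231), and a flat one at (363,186), which is the coaster.
- **Stands:** a dark foot with a brown head at (364,235), and the blue look-alike at (429,231).
- **Bystanders on or by the platform:** tin (288,174), cork (296,290), chuck ring (354,294).

The board should be the disc on the platform. I'll measure it, then look closer with the wrist camera.

```bash
python3 - <<'E'
from h import *
im=np.load("top0.npy",allow_pickle=True).item()
hsv=cv2.cvtColor(im["frame"],cv2.COLOR_BGR2HSV)
for n,p in dict(board=(291,222),small=(200,231),head=(367,233),coaster=(363,186),tin=(288,172),cork=(296,290),plat=(265,260),ring=(354,294)).items():
    o,d=ray(im,p); q=o+d[0]*im["depth"][p[1],p[0]]; print(n,hsv[p[1],p[0]],q.round(4))
u,v,P=cloud(im)
m=(abs(P[:,0]-.58)<.25)&(abs(P[:,1]-.05)<.2)&(P[:,2]>.045)&(P[:,2]<.072)
r=cv2.minAreaRect((P[m][:,:2]).astype(np.float32)); print("plat",r)
m=(abs(P[:,0]-.6)<.1)&(abs(P[:,1]-.05)<.1)&(P[:,2]>.078)&(P[:,2]<.092)
print("brd",cv2.minEnclosingCircle(P[m][:,:2].astype(np.float32)),np.median(P[m][:,2]))
# wrist viewpoint
for c in [(.55,-.03),(.56,.0)]:
  for z in (.35,.3,.4):
    print(c,z,inverse_kinematics([*c,z],[0,1,0,0]))
E
```

```text
board [ 13 147 160] [0.6258 0.0722 0.0895]
small [ 13 145 153] [0.6155 0.3037 0.0226]
head [ 12 148  79] [ 0.6011 -0.1088  0.0583]
coaster [ 13 146 138] [ 0.727  -0.1066  0.0106]
tin [ 24  18 193] [0.7435 0.078  0.0976]
cork [ 14 122 167] [0.467  0.0619 0.0846]
plat [ 18 100 179] [0.5389 0.1369 0.0603]
ring [30  4 68] [ 0.4552 -0.076   0.0374]
plat ((0.6013076901435852, 0.02076391875743866), (0.3020957410335541, 0.3217674493789673), 82.94100952148438)
brd ((0.6284006237983704, 0.07391352951526642), 0.06475366652011871) 0.08697513748344365
(0.55, -0.03) 0.35 [-1.16257147e-01  1.73023446e-02  1.09260652e+00 -4.44089210e-16
  2.03168379e+00  1.45453918e+00]
(0.55, -0.03) 0.3 [-1.16257147e-01 -1.60599682e-02  1.21690605e+00 -4.44089210e-16
  1.94074658e+00  1.45453918e+00]
(0.55, -0.03) 0.4 [-1.16257147e-01  6.49773568e-02  9.50081197e-01 -4.44089210e-16
  2.12653410e+00  1.45453918e+00]
(0.56, 0.0) 0.35 [-6.07516488e-02  4.22253307e-02  1.06717487e+00 -4.44089210e-16
  2.03219246e+00  1.51004468e+00]
(0.56, 0.0) 0.3 [-6.07516488e-02  8.61288619e-03  1.19229478e+00 -4.44089210e-16
  1.94068498e+00  1.51004468e+00]
(0.56, 0.0) 0.4 [-6.07516488e-02  9.05500312e-02  9.23099764e-01 -4.44089210e-16
  2.12794286e+00  1.51004468e+00]
```

The board's radius measures 64.8 mm and its face is at z 0.087, so the disc on the platform is the right one. Next is a closer look from the wrist camera, for a confirming crop and an accurate stand position.

```bash
cat >> h.py <<'E'
def quat(tx,ty):  # tool down with tool y along (tx,ty)
    a=np.arctan2(tx,-ty)/2; return [0,float(np.cos(a)),float(np.sin(a)),0]
E
python3 - <<'E'
from h import *
q=quat(1,0)
p=state()["ee_pos"]; move_l([p[0],p[1],.36])
for i,(c) in enumerate([(.58,-.06),(.58,.10)]):
    move_to([*c,.38],q); hold(.3)
    im=get_image("wrist"); cv2.imwrite(f"pics/w{i}.png",im["frame"]); np.save(f"w{i}.npy",im,allow_pickle=True)
    V=np.array(im["view"]); print((-V[:3,:3].T@V[:3,3]).round(3),V[2,:3].round(3),state()["time"])
a,b=[cv2.imread(f"pics/w{i}.png") for i in(0,1)]
cv2.imwrite("pics/w01.png",cv2.resize(np.hstack([a,b]),(800,300)))
E
```

```text
[0.579 0.024 0.534] [0.    0.306 0.952] 3.8583
[0.58  0.183 0.534] [0.001 0.306 0.952] 4.8917
```

View pics/w01.png

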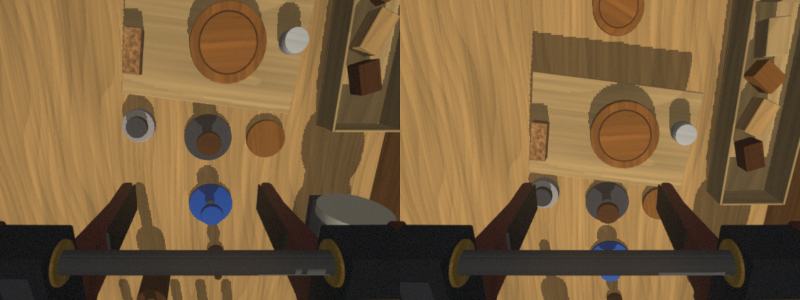

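The wrist pictures show the board at (365,66) and (358,213) in full-frame pixels of the two views, and the stand's brown head on its dark foot at (333,227) and (331,341). The blue stand is separate, at about (336,325) in view 0. I'll segment both items in both views and triangulate.

```bash
cat >> h.py <<'E'
def seg(im,p,h=(3,14),smin=120,depth=None):
    hsv=cv2.cvtColor(im["frame"],cv2.COLOR_BGR2HSV)
    m=cv2.inRange(hsv,(h[0],smin,20),(h[1],255,255))
    n,l,s,c=cv2.connectedComponentsWithStats(cv2.morphologyEx(m,cv2.MORPH_CLOSE,np.ones((3,3),np.uint8)))
    k=l[p[1],p[0]]; return l==k if k else None,s[k],c[k]
def circ(im,m,z0,z1):
    v,u=np.nonzero(m&(im["depth"]>0)); o,d=ray(im,np.c_[u,v]); P=o+d*im["depth"][v,u][:,None]
    g=(P[:,2]>z0)&(P[:,2]<z1); (c,r)=cv2.minEnclosingCircle(P[g][:,:2].astype(np.float32))
    # top-face outline, ray-cast to median height, circle fit by least squares
    z=np.median(P[g][:,2]); M=np.zeros(m.shape,np.uint8); M[v[g],u[g]]=1
    k=max(cv2.findContours(M,0,cv2.CHAIN_APPROX_NONE)[0],key=cv2.contourArea).reshape(-1,2)
    k=cv2.convexHull(k).reshape(-1,2)
    X=onz(im,k,z); A=np.c_[2*X[:,:2],np.ones(len(X))]; s=np.linalg.lstsq(A,(X[:,:2]**2).sum(1),rcond=None)[0]
    return s[:2],np.sqrt(s[2]+s[0]**2+s[1]**2),z,np.array(c),r
def tri(a,pa,b,pb):
    A=np.zeros((3,3));y=np.zeros(3)
    for im,p in((a,pa),(b,pb)):
        o,d=ray(im,p);d=d[0]/np.linalg.norm(d);Q=np.eye(3)-np.outer(d,d);A+=Q;y+=Q@o
    return np.linalg.solve(A,y)
E
python3 - <<'E'
from h import *
W=[np.load(f"w{i}.npy",allow_pickle=True).item() for i in(0,1)]
def proj(im,X):
    V=np.array(im["view"]);c=V[:3,:3]@X+V[:3,3];a=c[0]/-c[2];b=-c[1]/-c[2];f=1+im["k1"]*(a*a+b*b);K=np.array(im["camera_matrix"]);return K[0,0]*a*f+K[0,2],K[1,1]*b*f+K[1,2]
for n,P,zz in(("board",[(365,66),(358,213)],(.078,.095)),("head",[(333,227),(331,341)],(.05,.068))):
    pc=[]
    for im,p in zip(W,P):
        print(n,cv2.cvtColor(im["frame"],cv2.COLOR_BGR2HSV)[p[1],p[0]],im["depth"][p[1],p[0]])
        m,s,c=seg(im,p); 
        if m is None: print("no");continue
        r=circ(im,m,*zz); print(s,[np.round(x,4) for x in r]); pc.append(proj(im,np.array([*r[0],r[2]])))
    if len(pc)==2: print(n,"tri",tri(W[0],pc[0],W[1],pc[1]).round(4))
for im in W:
    u,v,P=cloud(im); m=(abs(P[:,2]-.06)<.006)&(P[:,1]>-.09)&(P[:,1]<.2)&(P[:,0]>.4)&(P[:,0]<.8)
    # -y edge: lowest y per x bin
    xs=np.arange(.5,.72,.01); ys=[np.percentile(P[m&(abs(P[:,0]-x)<.005)][:,1],.5) for x in xs]
    k=np.polyfit(xs,ys,1); print("edge slope",k, "z",np.median(P[m][:,2]))
cv2.imwrite("pics/crop.png",cv2.resize(W[1]["frame"][130:410,200:520],None,fx=2,fy=2))
E
```

```text
board [ 14 178 135] 0.4089474
[  303     0   123   134 12705] [array([0.631 , 0.0742]), np.float64(0.0637), np.float64(0.0865), array([0.6312, 0.0746]), np.float64(0.0647)]
board [ 14 174 133] 0.45641285
[ 305  160  110  109 9227] [array([0.631 , 0.0759]), np.float64(0.0638), np.float64(0.0864), array([0.6313, 0.0753]), np.float64(0.0644)]
board tri [0.6316 0.0747 0.0815]
head [ 11 142  81] 0.49141046
[ 315  210   39   39 1160] [array([ 0.6036, -0.1066]), np.float64(0.0244), np.float64(0.0577), array([ 0.6039, -0.1072]), np.float64(0.0251)]
head [ 13 148  88] 0.54260415
[315 324  36  34 907] [array([ 0.6036, -0.1052]), np.float64(0.0249), np.float64(0.0577), array([ 0.6039, -0.1062]), np.float64(0.0248)]
head tri [ 0.6038 -0.1078  0.0533]
edge slope [-0.12795042  0.03860503] z 0.05983506707457226
edge slope [-0.12485625  0.03747131] z 0.059774937274770734
```

View pics/crop.png

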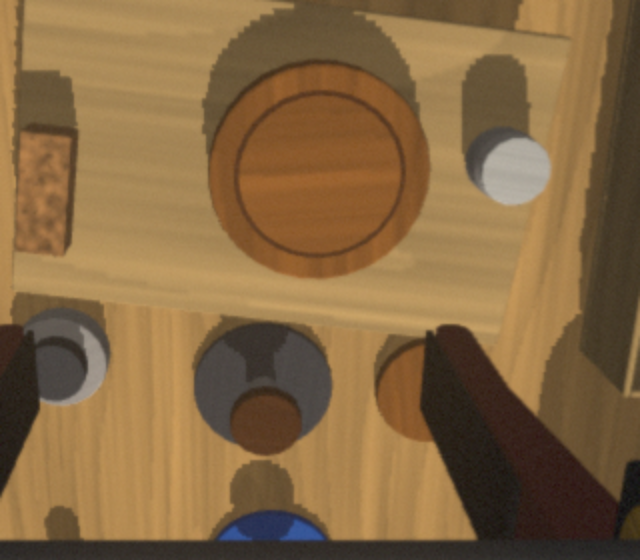

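The crop confirms the job: the 128–130 mm disc on the platform goes to the plain stand with the brown head. Board centre is (0.631, 0.075) and stand axis (0.604, −0.106). I'll cradle the rim with both open fingers from behind, push along that line, and check midway.

```bash
cat > push1.py <<'E'
from h import *
B=np.array([.6311,.0749]);S=np.array([.6037,-.1063]);u=(S-B)/np.linalg.norm(S-B)
q=quat(-u[1],u[0]); Z=.074
p=B-u*.085
if __name__=="__main__":
    move_to([*p,.2],q); move_l([*p,Z],.1); f0=state()["ft_force"]
    move_l([*(B-u*.058+u*.06),Z],.05); hold(.2)
    s=state(); print(s["time"],s["ee_pos"],s["ft_force"]-f0)
    im=get_image("wrist"); cv2.imwrite("pics/p1.png",im["frame"]); np.save("p1.npy",im,allow_pickle=True)
    t=get_image("top"); np.save("t1.npy",t,allow_pickle=True)
    a=cv2.resize(im["frame"],(400,300));b=cv2.resize(t["frame"][140:320,220:460],(400,300));cv2.imwrite("pics/p1v.png",np.hstack([a,b]))
E
python3 push1.py
```

```text
9.2083 [0.63082081 0.0729848  0.07401847] [-0.35028079  0.05512784  1.33180925]
```

View pics/p1v.png

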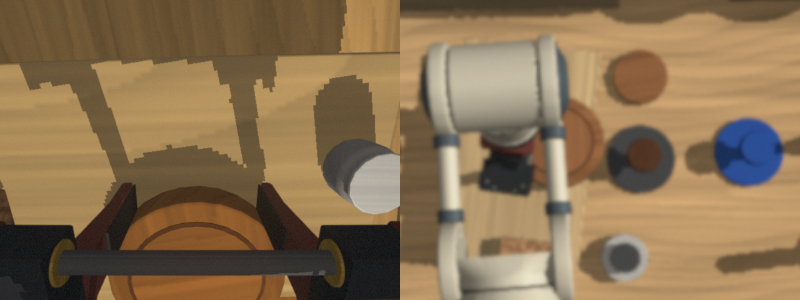

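The wrist view shows the board cradled between the fingers, with the trailing rim at about (310,300) in full-frame pixels. The top view shows its leading rim reaching the platform's edge. I'll fit the visible rim arcs at the known radius to get the TCP-to-centre offset.

```bash
cat >> h.py <<'E'
from scipy.optimize import least_squares
def rim(im,z0,z1,guess,rearonly=None,R=.065):
    u,v,P=cloud(im); hsv=cv2.cvtColor(im["frame"],cv2.COLOR_BGR2HSV)[v,u]
    g=(P[:,2]>z0)&(P[:,2]<z1)&(np.hypot(*(P[:,:2]-guess).T)<.085)&(hsv[:,0]<17)&(hsv[:,1]>120)&(hsv[:,2]>70)
    Q=P[g]; a=np.arctan2(*(Q[:,:2]-guess).T[::-1]); r=np.hypot(*(Q[:,:2]-guess).T)
    E=[]
    for b in np.arange(-np.pi,np.pi,.06):
        k=np.nonzero(abs(a-b)<.03)[0]
        if len(k): E.append(Q[k[np.argmax(r[k])],:2])
    E=np.array(E); E=E[np.hypot(*(E-guess).T)>.05]
    s=least_squares(lambda c:np.hypot(*(E-c).T)-R,guess,loss="soft_l1",f_scale=.001)
    return s.x,len(E),np.median(abs(s.fun)),np.median(Q[:,2])
E
python3 - <<'E'
from push1 import *
g=np.array(state()["ee_pos"][:2])+u*.058
for n in("p1","t1"):
    im=np.load(n+".npy",allow_pickle=True).item()
    c,k,e,z=rim(im,.078,.096,g); d=c-state()["ee_pos"][:2]
    print(n,c,k,e,z,"along",d@u,"lat",d@[-u[1],u[0]])
E
```

```text
p1 [0.62129738 0.01601923] 55 0.0006885810711145801 0.0863449495904103 along 0.05773282435145903 lat -0.0008888289042106434
t1 [0.61926488 0.017313  ] 51 0.0009340062318901332 0.08677216184919445 along 0.0567574852641769 lat -0.0030919236747008636
```

The offset is 57.7 mm along the push line, as predicted, and centred laterally. I'll push on to 5 mm short of the stand and look again.

```bash
python3 - <<'E'
from push1 import *
move_l([*(S-u*(.0577+.005)),Z],.045); hold(.3)
s=state(); print(s["time"],s["ee_pos"],s["ft_force"])
V=[]
for n in("wrist","top","side"):
    im=get_image(n); V.append(cv2.resize(im["frame"],(400,300)) if n=="wrist" else im["frame"][240:340,230:400] if n=="side" else None)
    if n=="side": continue
    c,k,e,z=rim(im,.072,.096,S-u*.005); d=c-s["ee_pos"][:2]
    print(n,c,k,e,z,"along",d@u,"lat",d@[-u[1],u[0]],"err",(S-c)@u)
    if n=="wrist": print("z spread",)
cv2.imwrite("pics/p2v.png",np.hstack([V[0],cv2.resize(V[2],(400,300))]))
E
```

```text
12.3917 [ 0.61309069 -0.0442278   0.0740246 ] [0.68199075 0.13514277 0.21004142]
wrist [ 0.60373535 -0.10109671] 57 0.0007994644249150473 0.08435101047868054 along 0.05762843471378774 lat -0.0007474516667245562 err 0.005150089774979274
z spread
top [ 0.60291504 -0.10023132] 29 0.0006438090099716159 0.0849835233168188 along 0.05689542210668545 lat -0.0016879359472364319 err 0.0058831023820815655
```

View pics/p2v.png

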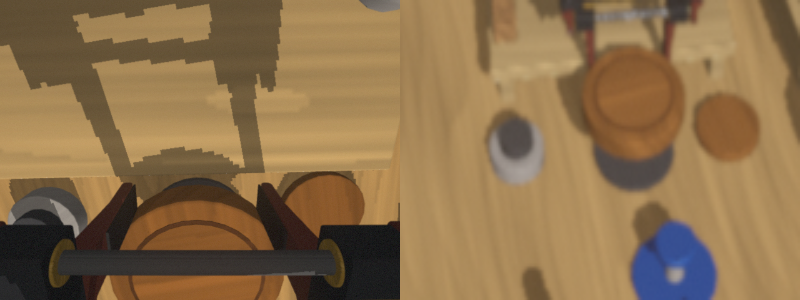

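The board is now on the head, with its face at z 0.084. The wrist view shows it past the platform edge, which runs at about row 280 with a gap behind the rim. I'll push the last 5 mm, back off, and verify.

```bash
python3 - <<'E'
from push1 import *
move_l([*(S-u*.0575),Z],.02); hold(.3)
e=np.array(state()["ee_pos"][:2]); move_l([*(e-u*.03),Z],.04); move_l([*(e-u*.03),.2],.15)
move_l([*(e+np.array([0,.02])),.35],.2); hold(.3)
im=get_image("wrist"); np.save("f.npy",im,allow_pickle=True)
for n,im in(("wrist",im),("top",get_image("top"))):
    print(n,rim(im,.078,.092,S))
    if n=="wrist":
        u_,v_,P=cloud(im); g=(np.hypot(*(P[:,:2]-S).T)<.05)&(P[:,2]>.07)
        k=np.linalg.lstsq(np.c_[P[g][:,:2]-S,np.ones(g.sum())],P[g][:,2],rcond=None)[0]; print("plane",k,g.sum())
        cv2.imwrite("pics/f.png",im["frame"])
print(state()["time"])
E
```

```text
wrist (array([ 0.60292263, -0.10633872]), 105, np.float64(0.0007273481265765713), np.float64(0.08436208827465652))
plane [-0.00135563 -0.00122475  0.08475039] 5714
top (array([ 0.6015971 , -0.10160529]), 40, np.float64(0.0015463723785950345), np.float64(0.08496246359398696))
16.4417
```

View pics/f.png

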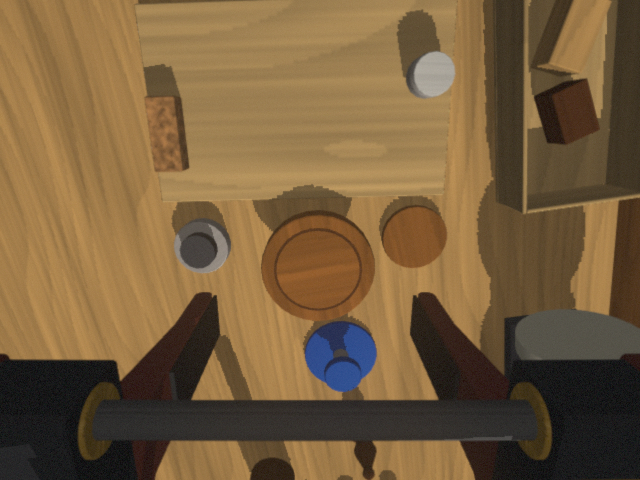

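The board sits at (318,265), clear of the platform edge at about row 198. It is level to within 0.002 rad and about 1 mm from the stand's axis, and the bystanders are where they were. I'm handing the job in.

```bash
python3 -c "
from bench import *
print(job_done())"
```

```text
the job is handed in; nothing more can be done
None
```

The board was slid onto the finishing stand's head and handed in at about 16 s; the last wrist-camera check showed it level, about 1 mm off the stand's axis and clear of the platform, but the call returned no verdict.

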